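Level the balance and set the check weight on it

TASK

The laboratory balance stands out of level: roll the knurled thumbwheels of its two front feet, whose rims peep out of the sides of the case, until both white markers on its screen lie between their two lines. Then, for the check weighing, stand the steel check weight from its dish gently and upright in the middle of the pan and let go, with the balance still level. Leave the two bottles and the tasting glass where they are.

Things in the scene. Friction and masses are not known exactly. Their poses are not given: they have to be found in the camera images.
- balance: White bench balance with grey base, 260 mm deep (x), 220 mm wide (y), too heavy to slide. Origin: on the table under the middle of its case. +x points from its front (sloping screen, nearest the robot) to its back, +y to its left side. The front console slopes from 47 mm high to 64 mm, the deck behind it is 66 mm high. Its sides are upright planes at y = +110 and -110 mm.
- wheel_left_center (a point): Middle of the left front foot's thumbwheel, at x -75, y +98 mm in the balance's frame, 15 mm above the table: a black disc, 49 mm across its 16 small ribs, 12 mm thick, on an upright axis. It lies in a slot of the case (28 mm free before and behind this point, roof 26 mm above the table); it is stiff (0.04 N m), stays where left and turns 3.2 rad either way from level.
- rim_left (a point): Outermost point of the left wheel's exposed rim, 12.5 mm out of the case's left side, 15 mm above the table. Press the side of a fingertip on it (4 to 9 N, inward) and move along the side: the rim rolls with the finger. Rim pushed towards the back (+x) = clockwise from above: raises this corner and moves the left marker up its gauge, 9 mm per radian (0.37 mm per mm of rim); towards the front lowers it.
- wheel_right_center (a point): Middle of the right front foot's thumbwheel, at x -75, y -98 mm in the balance's frame, 15 mm above the table: the mirror image of the left one.
- rim_right (a point): Outermost point of the right wheel's exposed rim, 12.5 mm out of the case's right side, 15 mm above the table; rolled like the left one. Rim pulled towards the front (-x) = clockwise from above: raises this corner and moves the right marker up its gauge, 9 mm per radian (0.37 mm per mm of rim); pushed to the back (+x) it lowers it.
- marker_left_center (a point): Middle of the left marker on the dark screen: a white bar, 8 mm (x) by 24 mm (y), a picture that is not touched. It shows the height of the left front corner, moved only by the left wheel: up the screen (towards the balance's back, +x) = corner too high, down (towards the front) = too low. At the start it is 12 to 22 mm too low.
- band_left (a point): Where the left marker belongs: half-way between the two thin light cross lines (16 mm apart) of the left gauge, 72 mm before and 27 mm left of the balance's origin, 59 mm above the table, on a screen that slopes 8.5 degrees, lower at the front. Its axes are the balance's. Right when the marker is between the lines (centres less than 4 mm apart).
- marker_right_center (a point): Middle of the right marker, a like white bar that shows the height of the right front corner and is moved only by the right wheel. At the start it is anywhere from 18 mm too low to 18 mm too high.
- band_right (a point): Where the right marker belongs: half-way between the two cross lines of the right gauge, 72 mm before and 27 mm right of the balance's origin.
- pan_center (a point): Middle of the top face of the round flat steel pan, 150 mm in diameter, 82 mm above the table, 52 mm behind the balance's origin. The pan does not move.
- weight_center (a point): Centre (half-way up) of the check weight: steel, 0.5 kg, 71 mm tall, upright: a cylinder of 38 mm diameter from 35.5 mm below to 14.5 mm above this point, then a 16 mm neck and a 25 mm knob. It stands loose in a flat grey dish, 110 mm square, floor 4 mm and rim 12 mm above the table, left or right of the balance.
- bottle_a_center (a point): A clear liquor bottle with a red cap, 76 mm in diameter, 220 mm tall, standing at the side of the balance opposite the dish; the point is on its axis, 100 mm above its foot.
- bottle_b_center (a point): A second such bottle, at the back on the right; the point is on its axis, 100 mm above its foot.
- glass_center (a point): A small clear tasting glass, 56 mm wide at its mouth, 75 mm tall, upright, at the back on the left; the point is on its axis, 37 mm above its foot.
Mind the look-alikes: they are no part of the job. What is meant by the part that bears weight_center is not purple, and is the larger of those in its own colour.

How it is judged:
By the outcome, as a careful person would: the job done as asked, in the order asked, and still so for the second after the job is handed in, with the robot touching nothing.
It also fails if it takes over 67 s, if anything falls off the work surface, if the arm or the gripper's body presses on something with over 40 N, if the wrist force passes 120 N, or if a joint passes its speed limit or range.

ROBOT

A 7-joint arm with a two-finger parallel gripper is mounted at the origin on the work surface. World frame = base frame: x ahead of the robot, y to its left, z up, the work surface at z = 0. Lengths are in mm, angles in rad, forces in N, time in s.
With the tool pointing down it reaches from about 350 to 775 mm from the base axis. Payload 3.1 kg.
Tool frame: the origin (TCP) lies between the finger pads; the fingertips stand 8 mm ahead of it and the grasp point (between the pads) lies 11 mm behind it; z points along the fingers, y is the direction in which the jaws open and shut (so a half turn about z gives the same grasp; the last joint's range is limited). The gripper opens to 85 mm and grips with 20 to 120 N. Pads are 22 mm wide; open, the fingers measure 114 mm over their backs; the gripper's body (76 mm by 85 mm) begins 54 mm behind the grasp point. The pads swing forward as they close: fully open they stand 13 mm farther back than shut.
Start: joints at [1.145, 0.311, 0.014, 1.512, -0.004, 1.319, -0.027], TCP at [205.979, -509.99, 239.304] pointing down, gripper open.
Joint ranges: [-2.7, 2.7], [-0.3, 1.91], [-1.27, 1.3], [0.12, 2.57], [-1.44, 4.58], [0.2, 2.03], [-3.05, 3.05]. Speed limits (rad/s): [2.79, 2.79, 3.14, 3.14, 3.14, 3.14, 3.14].

INTERFACE

Orientations are given as a unit quaternion [w, x, y, z].
In Python, from cell import telemetry, imaging, bot, models gives the robot as it stands.
- The arm moves only by the tool step_arm, never from a script. Its argument "moves" is a list of rows, each a list of 6 numbers: the shift along the tool's x, y, z in cm, then the turn, a rotation vector about the tool's x, y, z in rad. In form: [[x, y, z, wx, wy, wz], ...]. A call has exactly 8 rows; each row is the pose to reach, as a shift and turn from the pose commanded when the call began, along the tool's axes at that moment; what a row does not reach only later rows make up. A row lasts 1/12 s, in which the tool goes at most 41.7 mm and 7.16 degrees, less where a joint would pass 70% of its speed; a pose out of reach is approached as far as the arm can. A call with a gripper value outside its range is refused whole. "grip" is the gripper command: -1 is fully open, 1 is shut, values between are in proportion, set as the call begins (left out, the last holds). The fingers move at their own pace and stop on an object; "newtons" is the grip in N (left out, the last holds). Time passes only in rows, so rows that repeat a pose let the fingers close, or fill a call up. It gives the time, the measured TCP pose, the force and the opening at its end, in the units of the state.
- telemetry.observe(): the state, without advancing time (a new reading comes with each control period).
- imaging.camera(name): name is "scene" or "top" or "wrist"; returns a dict with "pixels" (384x512x3 uint8, red, green, blue), "intrinsics" (3x3 intrinsics, pixels), "R" (3x3) and "t" (3): a world point X has camera coordinates R X + t; the wrist camera has in their place "hand_eye" (4x4, takes a point from camera to tool coordinates, whose origin is the TCP and whose axes are the flange's). Camera axes: x right, y down, z forward; pixel columns grow to the right and rows downward; lengths in mm; the calibration is good to about 2 mm. A picture is of the moment at which its call begins: read the wrist's pose just before it. There is no depth.
- bot.sign_off(): hands the job in, once; it reports no verdict.
Trained networks look in the newest picture that a camera, given by its name, has taken for a name from the list of things; names that differ only in an ending like _2 or _b are one class to them, and where a whole thing is asked for, a point or a joint stands for the part that bears it (a point fixed in the world has none). Each returns a list of dicts, best first, with "confidence" (0 to 1); they miss things now and then, are a little off and sometimes report something else, mostly with a low value. They report only what shows in the picture. A call takes as long as a camera call. They do not tell look-alikes from the thing itself.
- models.recognise(thing, camera): "bbox" ([left, top, right, bottom] in pixels, round what is visible of it).
- models.pinpoint(thing, camera): "uv" ([column, row] in pixels: a listed point, or the origin of a listed thing).
The state is a dict: "t": time; "joints": joint angles; "qd": joint speeds; "joint_efforts": joint torques, N m; "position": TCP position; "ee_rot": TCP orientation; "contact_force": force on the tool from outside, world axes, zero at the start; "wrist_torque": the same for the moment, N m; "width": finger opening in mm.
Only numpy, scipy, OpenCV 4.12 (cv2) and the standard library are available. Lean on these libraries where they do the work, as an engineer would, in place of code of your own. Each camera call takes 0.05 s, during which the arm holds its last target.

## Working session

There is one attempt and no reset: what is moved stays moved. The work goes in short steps, Python scripts to look and compute and a tool call to move; the robot and the scene stay as the last step left them, time stands still between calls to the robot, and variables do not carry over. Pictures are saved under pics/ and viewed, and the job is handed in when it is done.

Besides the shell and the picture viewer there is one more tool, called after "Request:" as name(argument=value, ...) on one line, values as JSON. step_arm: Moves the arm, as the interface text tells. Its arguments: {"type":"object","properties":{"moves":{"type":"array","items":{"type":"array","items":{"type":"number"}}},"grip":{"type":"number"},"newtons":{"type":"number"}},"required":["moves"]}

```bash
ls; mkdir -p pics; python3 - <<'E'
from cell import telemetry, imaging, bot, models
import cv2
s=telemetry.observe();print(s)
for n in ["scene","top"]:
    c=imaging.camera(n);cv2.imwrite(f"pics/{n}0.png",c["pixels"][:,:,::-1]);print(n,c["intrinsics"],c["R"],c["t"])
    for th in ["balance","rim_left","rim_right","marker_left_center","marker_right_center","band_left","band_right","pan_center","weight_center","bottle_a_center","glass_center","wheel_left_center","wheel_right_center"]:
        print(th,[(round(d["confidence"],2),[round(float(v)) for v in d["uv"]]) for d in models.pinpoint(th,n)])
E
```

```text
pics
{'t': 0.0, 'joints': array([ 1.14527556,  0.31170526,  0.01399983,  1.51307818, -0.00437762,
        1.31920472, -0.02719216]), 'qd': array([ 8.57992268e-05, -6.75492320e-04, -9.63957842e-04,  1.94217864e-03,
       -3.15833844e-04, -7.16964163e-04, -1.72134197e-04]), 'joint_efforts': array([ 3.47877058e-04, -3.79908764e+01,  1.46353450e-01, -2.30589956e+01,
        1.24005936e-02,  1.39251107e-02, -5.44719597e-06]), 'position': array([ 205.68616202, -509.3126442 ,  238.22376343]), 'ee_rot': array([-1.14787346e-03,  9.81633080e-01,  1.90774994e-01, -2.84425404e-04]), 'contact_force': array([-0.11902784,  0.2290049 , -0.02043808]), 'wrist_torque': array([0.0115971 , 0.0263908 , 0.02127419]), 'width': 85.41772549219716}
scene [[497.69843269   0.         261.94057579]
 [  0.         497.69843269 201.09605359]
 [  0.           0.           1.        ]] [[-0.86171008  0.50734661  0.0074261 ]
 [ 0.29829391  0.51837238 -0.80144296]
 [-0.41045886 -0.68839632 -0.59802511]] [ 455.13946337 -147.18580935 1645.74186697]
balance [(0.64, [252, 211])]
rim_left [(0.73, [298, 221])]
rim_right [(0
[... 597 characters left out ...]
-04]
 [-9.79768826e-01 -1.34798630e-02 -1.99678094e-01]
 [ 1.99650495e-01  3.37664728e-03 -9.79861357e-01]] [  45.76583606  604.19661994 1193.12435383]
balance [(0.65, [267, 208])]
rim_left [(0.66, [232, 237]), (0.34, [266, 207])]
rim_right [(0.87, [312, 233])]
marker_left_center [(0.5, [260, 242]), (0.49, [309, 235])]
marker_right_center [(0.45, [284, 233])]
band_left [(0.76, [261, 234])]
band_right [(0.74, [282, 233])]
pan_center [(0.58, [271, 188])]
weight_center [(0.78, [140, 181]), (0.7, [139, 219]), (0.45, [105, 211]), (0.3, [282, 233])]
bottle_a_center [(0.61, [418, 244])]
glass_center [(0.9, [189, 163])]
wheel_left_center []
wheel_right_center [(0.45, [307, 237]), (0.18, [381, 170])]
```

```bash
python3 - <<'E'
import cv2
a=cv2.imread("pics/top0.png");b=cv2.imread("pics/scene0.png")
cv2.imwrite("pics/t1.png",cv2.resize(a[120:300,80:440],None,fx=2.2,fy=2.2,interpolation=2))
cv2.imwrite("pics/s1.png",cv2.resize(b[80:360,140:440],None,fx=2.1,fy=2.1,interpolation=2))
E
```

```text
(no output)
```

View pics/t1.png

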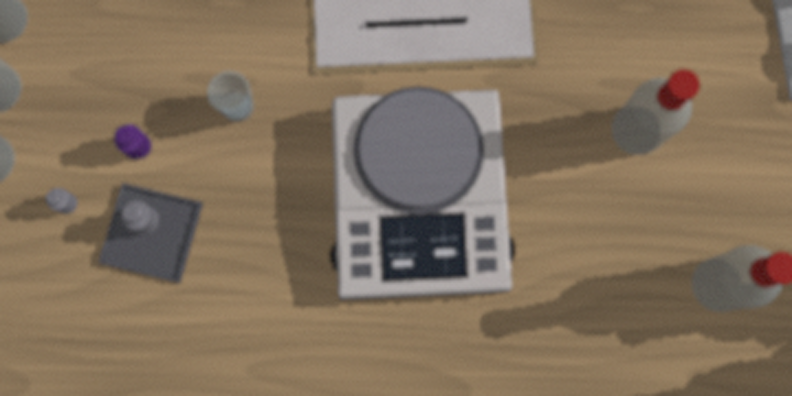

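View pics/s1.png

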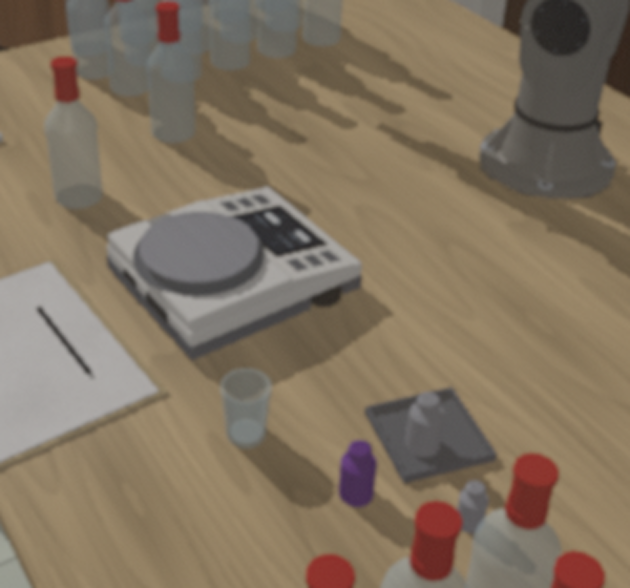

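The top view shows three weight-like things. The purple one is at about (140,183) and the small grey one stands on the table at about (107,211). The larger grey one stands in the dish at about (141,218) and is the one that fits the description. The left marker is well below its band and the right one slightly below. Bottle_a is at the right side, and the dish is at the left.

```bash
cat > h.py <<'E'
import numpy as np,cv2
from scipy.optimize import least_squares
from scipy.spatial.transform import Rotation as Rn
def ray(c,uv,z):
    K,R,t=map(np.asarray,(c["intrinsics"],c["R"],c["t"]))
    d=R.T@np.linalg.inv(K)@np.array([uv[0],uv[1],1.]);o=-R.T@t
    return o+d*(z-o[2])/d[2]
def proj(c,X):
    K,R,t=map(np.asarray,(c["intrinsics"],c["R"],c["t"]))
    p=K@(R@np.asarray(X,float)+t);return p[:2]/p[2]
def rot(s): # state quat wxyz
    q=s["ee_rot"];return Rn.from_quat([q[1],q[2],q[3],q[0]]).as_matrix()
E
python3 - <<'E'
from h import *
from cell import imaging,telemetry
T=imaging.camera("top");S=imaging.camera("scene")
tp=lambda x,y:(x/2.2+80-.3,y/2.2+120-.3)
sp=lambda x,y:(x/2.1+140-.3,y/2.1+80-.3)
obs=[(T,tp(333,97),(130,110,66)),(T,tp(498,91),(130,-110,66)),(T,tp(511,290),(-130,-110,47)),(T,tp(341,297),(-130,110,47)),(T,tp(419,148),(52,0,82)),
(T,tp(402,241),(-72,27,59)),(T,tp(443,239),(-72,-27,59)),
(S,sp(268,189),(-130,-110,47)),(S,sp(358,264),(-130,110,47)),(S,sp(193,333),(130,110,66)),(S,sp(109,240),(130,-110,66)),(S,sp(200,249),(52,0,82))]
def w(p,X):
    c,s=np.cos(p[2]),np.sin(p[2]);return (p[0]+c*X[0]-s*X[1],p[1]+s*X[0]+c*X[1],X[2])
f=lambda p:np.concatenate([proj(c,w(p,X))-uv for c,uv,X in obs])
r=least_squares(f,[500,0,0],loss="soft_l1");print(r.x);print(f(r.x).reshape(-1,2).round(1))
for n,X in dict(rimL=(-75,122.5,15),rimR=(-75,-122.5,15),pan=(52,0,82)).items():print(n,w(r.x,X))
# weight: knob top in crop
print("weight knob top z75",ray(T,tp(138,213),75),ray(S,sp(430,398),75))
for n,uv in [("bottleA foot",(735,285)),("glass",(233,103)),("bottleB",(640,130))]: print(n,ray(T,tp(*uv),5))
print("bottleA cap",ray(T,tp(778,268),220),"B cap",ray(T,tp(682,86),220))
for q in [(123,186),(200,203),(180,282),(97,263)]: print("dish",ray(T,tp(*q),12)[:2])
s=telemetry.observe();print(rot(s).round(3))
big=T["pixels"][170:260,80:330,::-1];cv2.imwrite("pics/t2.png",cv2.resize(big,None,fx=3.2,fy=3.2,interpolation=2))
E
```

```text
[5.75753891e+02 2.15539080e+01 6.42106940e-02]
[[-2.  -1.2]
 [ 0.1 -2.2]
 [ 0.2 -0.7]
 [-1.7  0.1]
 [-0.9 -0.8]
 [-0.6  2.8]
 [ 0.2  2.7]
 [-0.  -1.7]
 [ 3.1 -0.7]
 [-0.3 -4.4]
 [-2.  -3.4]
 [-0.3 -2. ]]
rimL (np.float64(493.0480447487781), np.float64(138.98896668536355), 15)
rimR (np.float64(508.7688567389365), np.float64(-105.50613770400881), 15)
pan (np.float64(627.6467293456952), np.float64(24.890570093739083), 82)
weight knob top z75 [538.58538984 373.90438565  75.        ] [540.09361887 383.57662507  75.        ]
bottleA foot [ 465.01146735 -393.57567692    5.        ]
glass [701.82685091 273.63310675   5.        ]
bottleB [ 671.70247343 -277.0739152     5.        ]
bottleA cap [ 465.43829655 -367.30939055  220.        ] B cap [ 670.37757445 -271.81595707  220.        ]
dish [584.10591095 412.99458218]
dish [562.6843218  309.64866428]
dish [458.31155118 330.10164984]
dish [481.52263749 439.88043166]
[[ 0.927  0.374 -0.   ]
 [ 0.374 -0.927 -0.   ]
 [-0.     0.    -1.   ]]
```

View pics/t2.png

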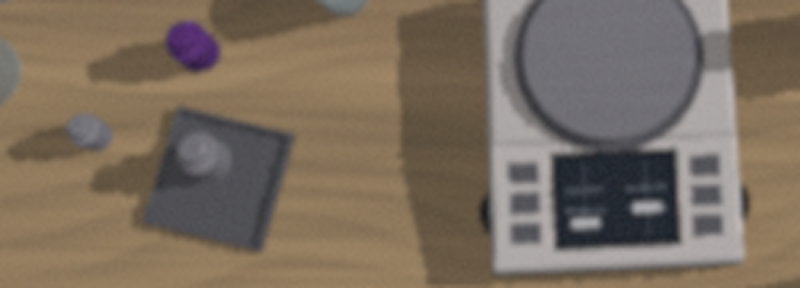

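```bash
python3 - <<'E'
from h import *
from cell import imaging,telemetry
T=imaging.camera("top");S=imaging.camera("scene");W=imaging.camera("wrist")
print(W["intrinsics"],np.round(W["hand_eye"],3))
cv2.imwrite("pics/w0.png",W["pixels"][:,:,::-1])
tp=lambda x,y:(x/2.2+80-.3,y/2.2+120-.3)
sp=lambda x,y:(x/2.1+140-.3,y/2.1+80-.3)
obs=[(T,tp(333,97),(130,110,66)),(T,tp(498,91),(130,-110,66)),(T,tp(511,290),(-130,-110,47)),(T,tp(341,297),(-130,110,47)),(T,tp(419,148),(52,0,82)),
(T,(262,232.5),(-72,27,59)),(T,(282,231.7),(-72,-27,59)),
(S,sp(268,189),(-130,-110,47)),(S,sp(358,264),(-130,110,47)),(S,sp(193,333),(130,110,66)),(S,sp(109,240),(130,-110,66)),(S,sp(200,249),(52,0,82))]
def w(p,X):
    c,s=np.cos(p[2]),np.sin(p[2]);return (p[0]+c*X[0]-s*X[1],p[1]+s*X[0]+c*X[1],X[2])
f=lambda p:np.concatenate([proj(c,w(p,X))-uv for c,uv,X in obs])
r=least_squares(f,[500,0,0],loss="soft_l1");print(r.x);print(f(r.x).reshape(-1,2).round(1))
E
```

```text
[[267.47286125   0.         256.20151861]
 [  0.         267.47286125 189.53321854]
 [  0.           0.           1.        ]] [[  -0.      -0.959   -0.283   72.513]
 [   1.      -0.      -0.       0.948]
 [   0.      -0.283    0.959 -134.152]
 [   0.       0.       0.       1.   ]]
[5.74469659e+02 2.09661966e+01 6.30163364e-02]
[[-1.7 -0.8]
 [ 0.4 -1.7]
 [ 0.3 -0.2]
 [-1.5  0.6]
 [-0.6 -0.4]
 [ 0.  -0. ]
 [-0.5 -0.2]
 [ 0.3 -1.9]
 [ 3.4 -0.9]
 [-0.  -4.7]
 [-1.6 -3.7]
 [ 0.  -2.3]]
```

View pics/w0.png

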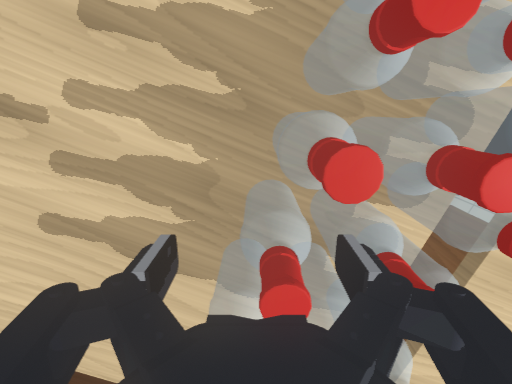

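View pics/top0.png

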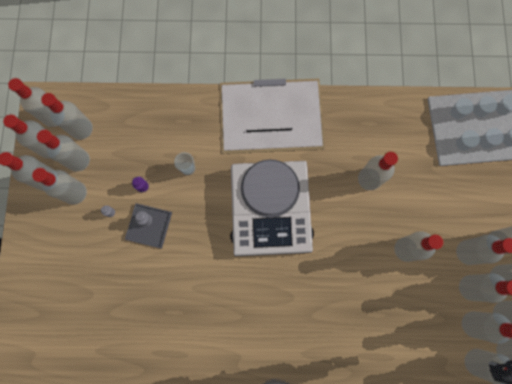

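View pics/scene0.png

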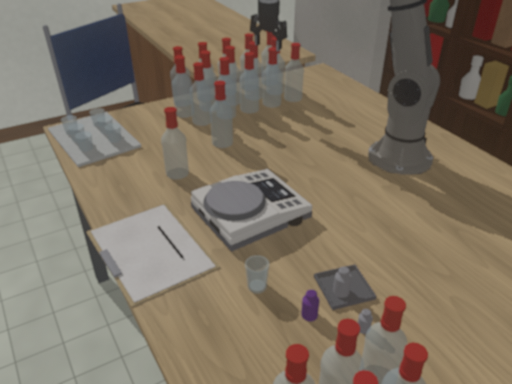

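Request:
step_arm(moves=[[0,0,-3.5,0,0,0],[1.5,-1.4,-6,0,0,0.05],[4.3,-4.1,-6,0,0,0.1],[7.1,-6.9,-6,0,0,0.15],[10,-9.7,-6,0,0,0.2],[12.9,-12.5,-6,0,0,0.25],[15.8,-15.3,-6,0,0,0.3],[18.7,-18.1,-6,0,0,0.32]], grip=1, newtons=60)

```text
t: 2.32
position: [312.0, -270.2, 299.6]
ee_rot: [0.0, 1.0, 0.031, 0.0]
contact_force: [1.3, -0.5, 0.4]
width: 0.2
```

```bash
cat >> h.py <<'E'
def plan(tgt,yaw_deg=None):
    from cell import telemetry
    s=telemetry.observe();R=rot(s);d=R.T@(np.array(tgt)-s["position"])/10
    print("t",s["t"].__round__(2),"pos",s["position"].round(1),"width",round(s["width"],1),"F",s["contact_force"].round(1))
    cy=np.degrees(np.arctan2(R[1,0],R[0,0]));print("yaw",cy.round(2),"tilt",R[:,2].round(3))
    print("tool shift cm",d.round(2),"dist",np.linalg.norm(d).round(2))
    if yaw_deg is not None: print("wz",np.radians(cy-yaw_deg).round(3))
E
python3 -c "
from h import *
plan([440,16,230],3.6)"
```

```text
t 2.32 pos [ 312.  -270.2  299.6] width 0.2 F [ 1.3 -0.5  0.4]
yaw 3.53 tilt [ 0.001 -0.001 -1.   ]
tool shift cm [ 14.53 -27.79   6.94] dist 32.12
wz -0.001
```

Request:
step_arm(moves=[[1.8,-3.5,0.9,0,0,0],[3.6,-7,1.7,0,0,0],[5.4,-10.5,2.6,0,0,0],[7.3,-14,3.5,0,0,0],[9.1,-17.5,4.4,0,0,0],[10.9,-21,5.2,0,0,0],[12.7,-24.5,6.1,0,0,0],[14.5,-27.8,7,0,0,0]])

```text
t: 2.98
position: [439.0, 16.7, 229.4]
ee_rot: [0.0, 0.999, 0.032, 0.001]
contact_force: [1.9, -1.1, -0.4]
width: 0.3
```

```bash
cat >> h.py <<'E'
def wcam(name):
    from cell import telemetry,imaging
    s=telemetry.observe();W=imaging.camera("wrist");cv2.imwrite(name,W["pixels"][:,:,::-1])
    H=np.asarray(W["hand_eye"]);Rw=rot(s)
    Rc=Rw@H[:3,:3];o=s["position"]+Rw@H[:3,3]
    return dict(intrinsics=W["intrinsics"],R=Rc.T,t=-Rc.T@o,pixels=W["pixels"])
E
python3 -c "
from h import *
c=wcam('pics/w1.png')
np.save('pics/w1.npy',dict(K=c['intrinsics'],R=c['R'],t=c['t']),allow_pickle=True)
cv2.imwrite('pics/w1b.png',cv2.resize(c['pixels'][:250,:,::-1],None,fx=1.56,fy=1.56,interpolation=2))
plan([440,16,230],3.6)
w=lambda p,X:(p[0]+np.cos(p[2])*X[0]-np.sin(p[2])*X[1],p[1]+np.sin(p[2])*X[0]+np.cos(p[2])*X[1],X[2])
for X in [(-130,110,47),(-130,-110,47),(-72,27,59),(-72,-27,59),(-75,122.5,15),(-75,-122.5,15),(52,0,82)]: print(X,proj(c,w((574.5,21,.063),X)).round(1))
"
```

```text
t 3.03 pos [440.5  26.  228.1] width 0.2 F [ 4.3  7.1 -0. ]
yaw 4.33 tilt [ 0.002  0.008 -1.   ]
tool shift cm [-0.12  0.99 -0.2 ] dist 1.02
wz 0.013
(-130, 110, 47) [168. 169.]
(-130, -110, 47) [350.3 169.1]
(-72, 27, 59) [235.  119.7]
(-72, -27, 59) [284.  119.7]
(-75, 122.5, 15) [162.1 121. ]
(-75, -122.5, 15) [356.  121.2]
(52, 0, 82) [260.4 -23.5]
```

View pics/w1b.png

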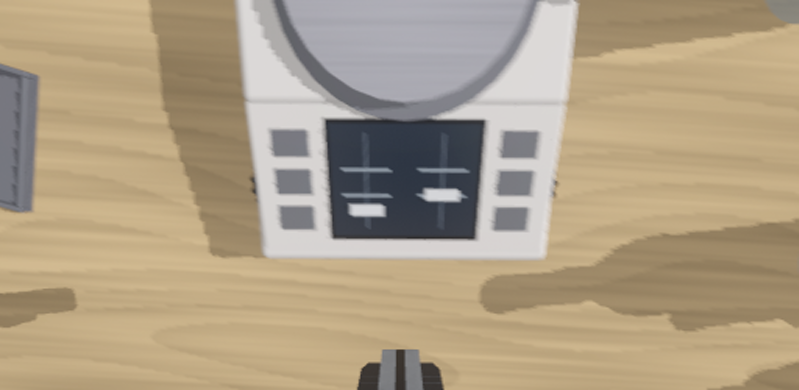

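View pics/w1.png

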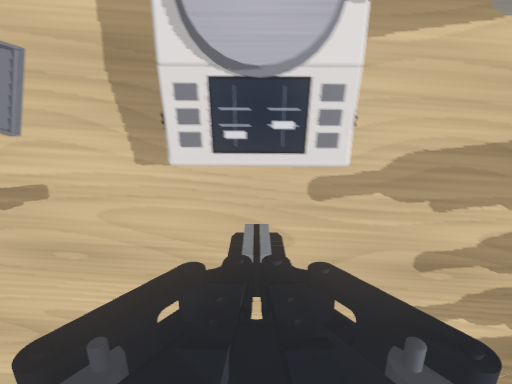

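Request:
step_arm(moves=[[0.5,-1.8,0.5,0,0,-0.12],[1.2,-3.8,1,0,0,-0.24],[1.9,-6,2,0,0,-0.36],[2.6,-8.2,3,0,0,-0.48],[3.3,-10.4,4.5,0,0,-0.6],[4.0,-12.6,6,0,0,-0.72],[4.6,-14,7,0,0,-0.84],[4.9,-14.6,7.8,0,0,-0.96]])

```text
t: 3.7
position: [477.8, 166.1, 150.5]
ee_rot: [-0.001, 0.869, 0.494, 0.0]
contact_force: [0.7, 0.3, -0.1]
width: 0.2
```

```bash
python3 -c "
from h import *
plan([482,164,60],93.6)"
```

```text
t 3.7 pos [477.8 166.1 150.5] width 0.2 F [ 0.7  0.3 -0.1]
yaw 59.21 tilt [-0.001  0.002 -1.   ]
tool shift cm [0.02 0.48 9.05] dist 9.06
wz -0.6
```

Request:
step_arm(moves=[[0.1,0.1,2,0,0,-0.12],[0.1,0.2,4.5,0,0,-0.24],[0.1,0.3,7,0,0,-0.36],[0.1,0.4,9,0,0,-0.48],[0.1,0.4,11,0,0,-0.6],[0.1,0.4,12.5,0,0,-0.6],[0.1,0.4,13.5,0,0,-0.6],[0.1,0.4,13.5,0,0,-0.6]])

```text
t: 4.37
position: [480.6, 160.9, 14.3]
ee_rot: [-0.001, 0.688, 0.725, -0.002]
contact_force: [0.1, -0.9, -0.0]
width: 0.1
```

```bash
python3 -c "
from h import *
plan([482,150,15],93.6)
from cell import imaging
cv2.imwrite('pics/s2.png',cv2.resize(imaging.camera('scene')['pixels'][100:330,150:420,::-1],None,fx=2.6,fy=2.6))"
```

```text
t 4.37 pos [480.6 160.9  14.3] width 0.1 F [ 0.1 -0.9 -0. ]
yaw 92.99 tilt [-0.004 -0.002 -1.   ]
tool shift cm [-1.09  0.08 -0.07] dist 1.1
wz -0.011
```

View pics/s2.png

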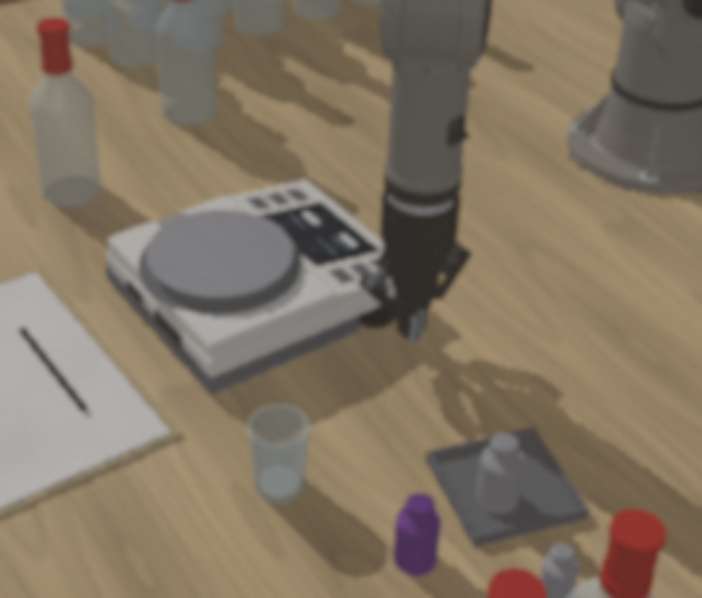

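Request:
step_arm(moves=[[-0.3,0,0,0,0,0],[-0.6,0,0,0,0,0],[-0.8,0,0,0,0,0],[-0.9,0,0,0,0,0],[-1.0,0,0,0,0,0],[-1.1,0,0,0,0,0],[-1.2,0,0,0,0,0],[-1.2,0,0,0,0,0]])

```text
t: 5.08
position: [482.7, 149.9, 16.3]
ee_rot: [0.0, 0.688, 0.726, -0.0]
contact_force: [-0.2, 0.0, 0.5]
width: -0.1
```

Request:
step_arm(moves=[[-0.05,0,0.05,0,0,0],[-0.1,0,0.1,0,0,0],[-0.15,0,0.15,0,0,0],[-0.2,0,0.2,0,0,0],[-0.25,0,0.2,0,0,0],[-0.3,0,0.2,0,0,0],[-0.3,0,0.2,0,0,0],[-0.3,0,0.2,0,0,0]])

```text
t: 5.75
position: [482.7, 148.1, 14.3]
ee_rot: [-0.0, 0.688, 0.726, 0.001]
contact_force: [-0.2, 2.4, -1.4]
width: 0.0
```

Request:
step_arm(moves=[[-0.15,0,0,0,0,0],[-0.25,0,0,0,0,0],[-0.25,0.4,0,0,0,0],[-0.25,0.8,0,0,0,0],[-0.24,1.2,0,0,0,0],[-0.23,1.6,0,0,0,0],[-0.22,2.0,0,0,0,0],[-0.22,2.2,0,0,0,0]])

```text
t: 6.42
position: [504.3, 148.7, 14.5]
ee_rot: [-0.001, 0.688, 0.726, 0.001]
contact_force: [-1.6, 4.6, 0.6]
width: 0.0
```

```bash
cat >> h.py <<'E'
def screen(name):
    from cell import imaging
    c=imaging.camera('top')
    cv2.imwrite(name,cv2.resize(c['pixels'][200:265,220:330,::-1],None,fx=7,fy=7,interpolation=cv2.INTER_CUBIC))
E
python3 -c "
from h import *
plan([482,150,15],93.6)
screen('pics/sc1.png')"
```

```text
t 6.42 pos [504.3 148.7  14.5] width 0.0 F [-1.6  4.6  0.6]
yaw 93.13 tilt [-0.001  0.003 -1.   ]
tool shift cm [ 0.25 -2.22 -0.05] dist 2.23
wz -0.008
```

View pics/sc1.png

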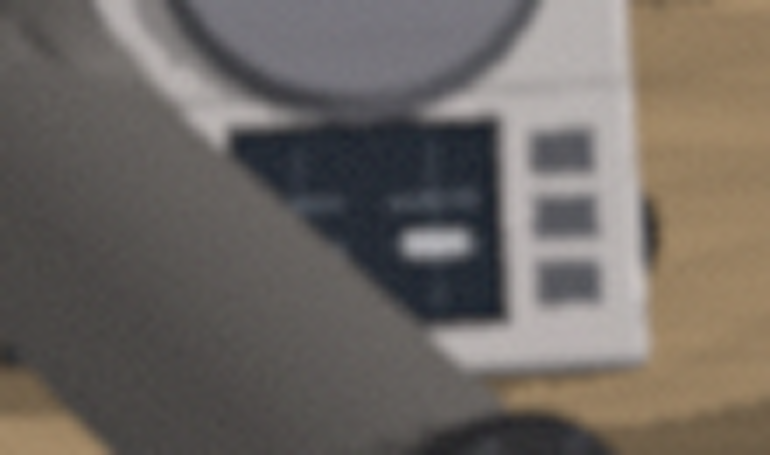

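Request:
step_arm(moves=[[0.5,0,0,0,0,0],[0.9,-0.5,0,0,0,0],[0.9,-1.5,0,0,0,0],[0.9,-2.4,0,0,0,0],[0.7,-2.4,0,0,0,0],[0.3,-2.4,0,0,0,0],[0.0,-2.4,0,0,0,0],[-0.03,-2.4,0,0,0,0]])

```text
t: 7.13
position: [480.7, 146.0, 14.4]
ee_rot: [-0.001, 0.688, 0.726, 0.001]
contact_force: [-1.6, 4.6, 0.5]
width: -0.1
```

```bash
cat >> h.py <<'E'
def scr2(name):
    from cell import imaging
    c=imaging.camera('scene')
    cv2.imwrite(name,cv2.resize(c['pixels'][160:235,220:320,::-1],None,fx=7,fy=7,interpolation=cv2.INTER_CUBIC))
E
python3 -c "
from h import *
plan([482,150,15],93.6)
scr2('pics/sc2.png')"
```

```text
t 7.13 pos [480.7 146.   14.4] width -0.1 F [-1.6  4.6  0.5]
yaw 93.02 tilt [-0.     0.003 -1.   ]
tool shift cm [ 0.39  0.15 -0.06] dist 0.42
wz -0.01
```

View pics/sc2.png

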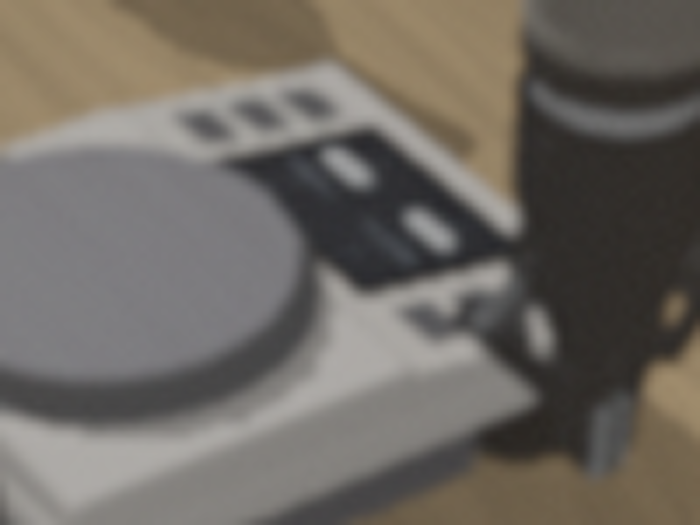

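Request:
step_arm(moves=[[0.0,0.3,0,0,0,0],[0.05,0.6,0,0,0,0],[0.05,1.0,0,0,0,0],[0.05,1.4,0,0,0,0],[0.05,1.8,0,0,0,0],[0.05,2.2,0,0,0,0],[0.05,2.5,0,0,0,0],[0.05,2.5,0,0,0,0]])

```text
t: 7.85
position: [507.0, 146.6, 14.3]
ee_rot: [0.0, 0.688, 0.725, 0.001]
contact_force: [-0.8, 2.9, -1.9]
width: -0.0
```

```bash
python3 -c "
from h import *
plan([482,150,15],93.6)
scr2('pics/sc3.png')"
```

```text
t 7.85 pos [507.  146.6  14.3] width -0.0 F [-0.8  2.9 -1.9]
yaw 93.01 tilt [ 0.001  0.001 -1.   ]
tool shift cm [ 0.47 -2.48 -0.07] dist 2.53
wz -0.01
```

View pics/sc3.png

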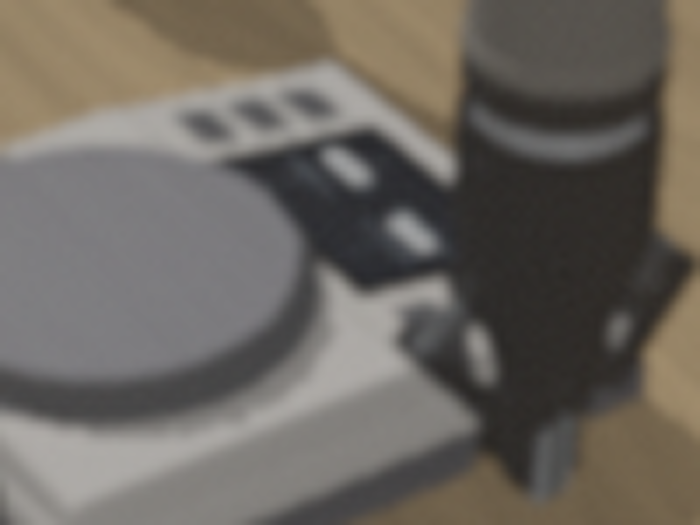

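```bash
cat >> h.py <<'E'
BP=(577,21,.063)
def w2(X,p=BP): return np.array((p[0]+np.cos(p[2])*X[0]-np.sin(p[2])*X[1],p[1]+np.sin(p[2])*X[0]+np.cos(p[2])*X[1],X[2]))
def markers(c,off=(0,0),f=1.):
    """bright blobs inside screen; offset along balance x from band, mm"""
    from scipy.ndimage import label,center_of_mass
    g=c['pixels'].astype(float).min(axis=2)
    P=np.array([proj(c,w2(X)) for X in [(-109,48,54),(-109,-48,54),(-42,-48,64),(-42,48,64)]])
    m=np.zeros(g.shape,np.uint8);cv2.fillConvexPoly(m,np.int32(P.round()),1)
    l,n=label((g>140)&(m>0))
    for i in range(1,n+1):
        k=l==i
        if k.sum()<6: continue
        r,cc=center_of_mass(np.where(k,g-80,0))
        q=ray(c,(cc,r),59);d=q-np.array(BP[0:2]+(59,));a=BP[2]
        print("blob",k.sum(),"uv",round(cc,1),round(r,1),"bal x",(d[0]*np.cos(a)+d[1]*np.sin(a)).round(1),"y",(-d[0]*np.sin(a)+d[1]*np.cos(a)).round(1))
E
python3 -c "
from h import *
from cell import imaging
c=imaging.camera('scene');markers(c)
import os
for n in ['scene0']:
    d=dict(c);d['pixels']=cv2.imread('pics/'+n+'.png');markers(d)
for X in [(-72,27,59),(-72,-27,59),(-80,27,58),(-64,27,60)]: print(X,((proj(c,w2(X))-[220,160])*7).round())
"
```

```text
blob 8 uv 269.0 183.4 bal x -78.9 y -25.6
blob 7 uv 278.3 192.7 bal x -74.4 y 26.0
blob 6 uv 283.5 192.0 bal x -88.5 y 31.1
(-72, 27, 59) [405. 232.]
(-72, -27, 59) [327. 167.]
(-80, 27, 58) [421. 228.]
(-64, 27, 60) [388. 237.]
```

Request:
step_arm(moves=[[0.5,0,0,0,0,0],[0.9,-0.7,0,0,0,0],[0.7,-1.5,0,0,0,0],[0.3,-1.6,0,0,0,0],[-0.05,-1.6,0,0,0,0],[-0.1,-1.6,0,0,0,0],[-0.1,-1.2,0,0,0,0],[-0.1,-0.9,0,0,0,0]])

```text
t: 8.62
position: [494.4, 148.9, 14.3]
ee_rot: [-0.003, 0.687, 0.727, 0.001]
contact_force: [-2.8, 7.9, -1.2]
width: -0.1
```

```bash
python3 -c "
from h import *
from cell import imaging
plan([480,165,15])
c=imaging.camera('scene');markers(c)"
```

```text
t 8.62 pos [494.4 148.9  14.3] width -0.1 F [-2.8  7.9 -1.2]
yaw 93.2 tilt [-0.003  0.006 -1.   ]
tool shift cm [ 1.69 -1.35 -0.06] dist 2.16
blob 8 uv 269.0 183.1 bal x -79.6 y -26.5
blob 6 uv 277.5 193.0 bal x -71.9 y 25.8
```

Request:
step_arm(moves=[[1.5,0,0,0,0,0],[1.5,0,-3.5,0,0,0],[1.5,0,-7.5,0,0,0],[0.5,0,-11,0,0,0],[-2.5,0,-13.5,0,0,0],[-6,0,-15.5,0,0,0],[-9.5,0,-17,0,0,0],[-13,0,-18,0,0,0]])

```text
t: 9.33
position: [504.2, 12.7, 196.3]
ee_rot: [0.002, 0.688, 0.726, 0.0]
contact_force: [0.1, -0.2, 0.0]
width: 0.1
```

Request:
step_arm(moves=[[-2,0,0,0,0,0],[-4,0,0,0,0,0],[-5.5,0,0,0,0,0],[-6.2,0,0,0,0,0],[-6.2,0,0,0,0,0],[-6.2,0,0,0,0,0],[-6.2,0,0,0,0,0],[-6.2,0,0,0,0,0]])

```text
t: 10.0
position: [507.0, -45.1, 194.4]
ee_rot: [-0.0, 0.687, 0.727, 0.0]
contact_force: [0.1, -0.5, -0.7]
width: -0.2
```

```bash
python3 -c "
from h import *
from cell import imaging
plan([520,-132,100],93.6)
c=wcam('pics/w2.png')
cv2.imwrite('pics/w2b.png',cv2.resize(c['pixels'][:240,:,::-1],None,fx=1.56,fy=1.56,interpolation=2))
for X in [(-72,27,59),(-72,-27,59),(-75,-122.5,15),(-130,110,47),(-130,-110,47)]: print(X,(proj(c,w2(X))*1.56).round(1))
markers(c)"
```

```text
t 10.0 pos [507.  -45.1 194.4] width -0.2 F [ 0.1 -0.5 -0.7]
yaw 93.21 tilt [-0.  0. -1.]
tool shift cm [-8.76  0.81  9.43] dist 12.9
wz -0.007
(-72, 27, 59) [400.5 143.2]
(-72, -27, 59) [401.1 232.2]
(-75, -122.5, 15) [398. 343.]
(-130, 110, 47) [299.6  -6.7]
(-130, -110, 47) [322.1 344.7]
blob 39 uv 266.0 92.1 bal x -63.3 y 26.6
blob 69 uv 247.5 91.4 bal x -80.8 y 27.4
blob 244 uv 257.2 92.6 bal x -71.6 y 26.2
blob 201 uv 248.5 149.4 bal x -80.6 y -27.5
blob 66 uv 265.5 149.0 bal x -63.6 y -27.2
```

View pics/w2b.png

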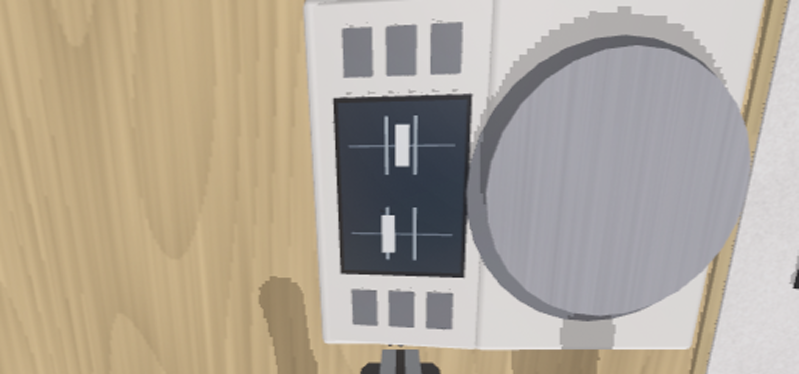

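The wrist view shows the left marker centred between its lines (px 402 against a midpoint of 401). The right marker sits on the lower line, about 7.4 mm low. The right wheel's rim therefore needs about 20 mm of travel towards the front.

Request:
step_arm(moves=[[-2.5,0.3,1,0,0,0],[-6,1,2,0,0,0],[-9,1.5,4,0,0,0],[-9,1.5,7.5,0,0,0],[-9,1.5,11,0,0,0],[-9,1.5,14.5,0,0,0],[-9,1.5,17,0,0,0],[-9,1.5,18,0,0,0]])

```text
t: 10.72
position: [523.8, -134.7, 10.3]
ee_rot: [-0.003, 0.688, 0.726, -0.002]
contact_force: [-0.4, 0.4, -1.4]
width: 0.0
```

```bash
python3 -c "
from h import *
plan([521,-117,14],93.6)"
```

```text
t 10.72 pos [ 523.8 -134.7   10.3] width 0.0 F [-0.4  0.4 -1.4]
yaw 93.13 tilt [-0.007  0.002 -1.   ]
tool shift cm [ 1.78 -0.18 -0.36] dist 1.83
wz -0.008
```

Request:
step_arm(moves=[[0.5,0,0,0,0,0],[1.0,0,0,0,0,0],[1.4,0,0,0,0,0],[1.6,0,0,0,0,0],[1.7,0,0,0,0,0],[1.8,0,0,0,0,0],[1.9,0,0,0,0,0],[1.9,0,0,0,0,0]])

```text
t: 11.38
position: [526.1, -117.0, 14.7]
ee_rot: [0.0, 0.688, 0.726, 0.0]
contact_force: [0.7, 0.2, -0.8]
width: 0.3
```

Request:
step_arm(moves=[[0.1,-0.5,0,0,0,0],[0.3,-0.5,0,0,0,0],[0.5,-0.5,0,0,0,0],[0.5,-0.5,0,0,0,0],[0.5,-0.8,0,0,0,0],[0.5,-1.2,0,0,0,0],[0.5,-1.6,0,0,0,0],[0.5,-1.8,0,0,0,0]])

```text
t: 12.05
position: [509.4, -116.8, 14.7]
ee_rot: [0.003, 0.689, 0.725, -0.0]
contact_force: [2.6, -6.5, -1.2]
width: -0.0
```

```bash
python3 -c "
from h import *
from cell import imaging
plan([521,-117,14],93.6)
markers(imaging.camera('scene'));markers(imaging.camera('top'))"
```

```text
t 12.05 pos [ 509.4 -116.8   14.7] width -0.0 F [ 2.6 -6.5 -1.2]
yaw 92.89 tilt [ 0.004 -0.005 -1.   ]
tool shift cm [-0.08  1.16  0.08] dist 1.17
wz -0.012
```

Request:
step_arm(moves=[[0,-0.2,0,0,0,0],[0,-0.5,0,0,0,0],[0,-0.8,0,0,0,0],[0,-0.8,0,0,0,0],[0,-0.8,0,0,0,0],[0,-0.8,0,0,0,0],[-0.5,-0.8,0,0,0,0],[-1.5,-0.8,0,0,0,0]])

```text
t: 12.82
position: [500.4, -126.0, 14.4]
ee_rot: [-0.001, 0.687, 0.727, 0.001]
contact_force: [0.5, 1.1, -1.0]
width: 0.3
```

Request:
step_arm(moves=[[-0.5,0,-1,0,0,0],[-0.5,0,-4,0,0,0],[-0.5,0,-8,0,0,0],[-0.5,0,-12,0,0,0],[1.5,0,-15,0,0,0],[4.5,0,-17,0,0,0],[7.5,0,-18,0,0,0],[9,0,-18,0,0,0]])

```text
t: 13.48
position: [497.3, -32.9, 198.4]
ee_rot: [0.002, 0.686, 0.727, 0.003]
contact_force: [-0.1, 1.2, 0.6]
width: -0.4
```

Request:
step_arm(moves=[[0,0,0,0,0,0],[0,0,0,0,0,0],[0,0,0,0,0,0],[0,0,0,0,0,0],[0,0,0,0,0,0],[0,0,0,0,0,0],[0,0,0,0,0,0],[0,0,0,0,0,0]])

```text
t: 14.15
position: [495.7, -38.7, 194.1]
ee_rot: [-0.0, 0.688, 0.725, -0.0]
contact_force: [-0.1, 0.5, 0.3]
width: 0.0
```

```bash
python3 -c "
from h import *
plan([507,-45,194],93.6)
c=wcam('pics/w3.png')
cv2.imwrite('pics/w3b.png',cv2.resize(c['pixels'][:240,:,::-1],None,fx=1.56,fy=1.56,interpolation=2))
markers(c)"
```

```text
t 14.15 pos [495.7 -38.7 194.1] width 0.0 F [-0.1  0.5  0.3]
yaw 93.0 tilt [-0.  0. -1.]
tool shift cm [-0.68  1.1   0.01] dist 1.3
wz -0.01
blob 46 uv 277.2 97.0 bal x -63.3 y 29.1
blob 39 uv 258.9 99.1 bal x -80.7 y 27.3
blob 241 uv 268.8 100.1 bal x -71.2 y 26.3
blob 32 uv 259.0 155.6 bal x -81.0 y -26.8
blob 45 uv 276.2 153.7 bal x -63.6 y -25.1
blob 210 uv 266.9 156.1 bal x -73.0 y -27.4
```

View pics/w3b.png

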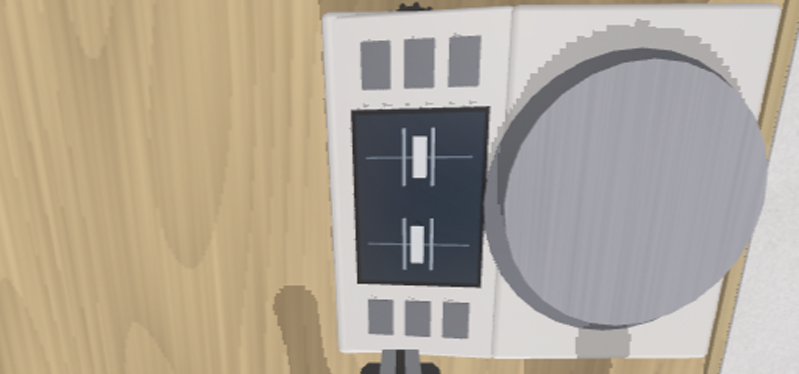

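Both markers are now inside their lines: left about +0.8 mm and right about -0.7 mm from centre. Next is the weight.

Request:
step_arm(moves=[[2,0.4,0,0,0,0],[5,0.9,0,0,0,0],[8.5,1.5,0,0,0,0],[12,2.1,0,0,0,0],[15.5,2.7,0,0,0,0],[19,3.3,0,0,0,0],[22.5,3.9,0,0,0,0],[26,4.5,0,0,0,0]], grip=-0.4)

```text
t: 14.87
position: [527.0, 225.1, 194.2]
ee_rot: [0.0, 0.688, 0.725, -0.0]
contact_force: [0.6, -0.0, -0.1]
width: 59.8
```

Request:
step_arm(moves=[[3,0.5,0,0,0,0],[6,1,0,0,0,0],[8,1.4,0,0,0,0],[9.5,1.7,0,0,0,0],[10,1.7,0,0,0,0],[10,1.7,0,0,0,0],[10,1.7,0,0,0,0],[10,1.7,0,0,0,0]])

```text
t: 15.53
position: [539.1, 322.5, 194.1]
ee_rot: [0.001, 0.689, 0.725, -0.001]
contact_force: [-0.2, -0.8, -0.2]
width: 59.6
```

```bash
python3 -c "
from h import *
from cell import models
plan([539,375,100],93.6)
c=wcam('pics/w4.png')
for d in models.pinpoint('weight_center','wrist'): print(d, ray(c,d['uv'],39.5))
for d in models.recognise('weight_center','wrist'): print(d)
cv2.imwrite('pics/w4b.png',cv2.resize(c['pixels'][:,:,::-1],None,fx=1.5,fy=1.5,interpolation=2))
import pickle;c['hand']=0;pickle.dump(c,open('w4.pkl','wb'))"
```

```text
t 15.53 pos [539.1 322.5 194.1] width 59.6 F [-0.2 -0.8 -0.2]
yaw 92.92 tilt [ 0.    -0.002 -1.   ]
tool shift cm [5.26 0.25 9.41] dist 10.78
wz -0.012
{'uv': [259.8, 121.9], 'confidence': 0.96} [540.72030907 382.37289865  39.5       ]
{'uv': [290.3, 8.9], 'confidence': 0.96} [563.67941512 486.51197964  39.5       ]
{'uv': [354.2, 102.7], 'confidence': 0.66} [636.46408666 406.39101961  39.5       ]
{'bbox': [243.5, 103.6, 279.6, 141.4], 'confidence': 0.81}
{'bbox': [275.5, 0.0, 308.5, 33.5], 'confidence': 0.56}
```

View pics/w4b.png

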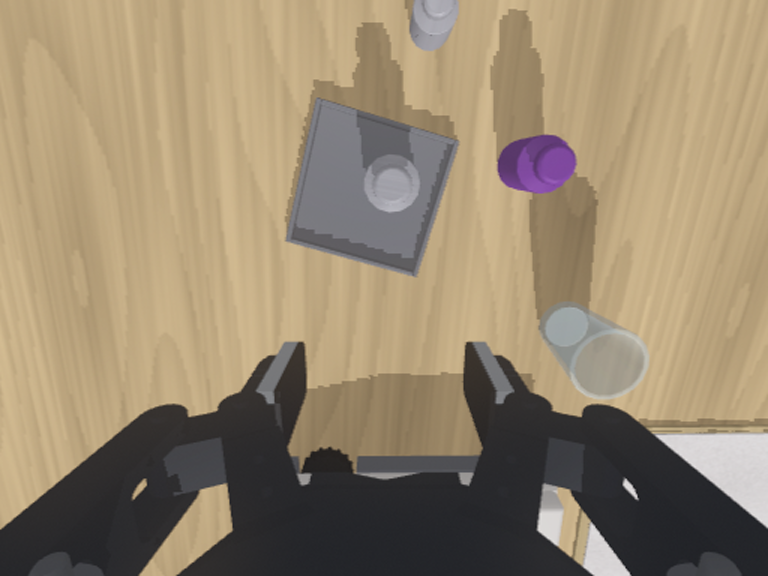

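The crop shows three candidates: the small grey weight at (434,20), the purple one at (538,163), and the larger grey one in the dish at (391,184). I take the one in the dish, at about (541, 381) mm.

Request:
step_arm(moves=[[1.5,0.1,1,0,0,0],[3.5,0.3,3,0,0,0],[5,0.45,6,0,0,0],[5.85,0.5,8.5,0,0,0],[5.85,0.5,9.5,0,0,0],[5.85,0.5,9.5,0,0,0],[5.85,0.5,9.5,0,0,0],[5.85,0.5,9.5,0,0,0]])

```text
t: 16.35
position: [542.0, 382.5, 101.3]
ee_rot: [0.001, 0.689, 0.725, 0.001]
contact_force: [0.3, 0.4, -0.0]
width: 60.1
```

```bash
python3 -c "
from h import *
plan([541,381,31],93.6)
c=wcam('pics/w5.png')"
```

```text
t 16.35 pos [542.  382.5 101.3] width 60.1 F [ 0.3  0.4 -0. ]
yaw 92.92 tilt [ 0.003  0.001 -1.   ]
tool shift cm [-0.16 -0.13  7.03] dist 7.04
wz -0.012
```

View pics/w5.png

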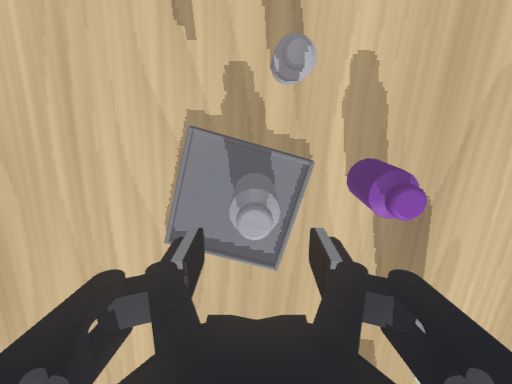

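```bash
python3 -c "
from h import *
import numpy as np
from cell import telemetry,imaging
s=telemetry.observe();W=imaging.camera('wrist');H=np.asarray(W['hand_eye']);Rw=rot(s);Rc=Rw@H[:3,:3];o=s['position']+Rw@H[:3,3]
c=dict(intrinsics=W['intrinsics'],R=Rc.T,t=-Rc.T@o);print(s['position'])
print(ray(c,(255,220),75),ray(c,(254,206),54))
for z in (4,54,75): print(proj(c,(541,381,z)))
cv2.imwrite('pics/w6.png',cv2.resize(W['pixels'][140:260,180:340,::-1],None,fx=4,fy=4))
"
```

```text
[542.02232154 382.8732279  101.64552541]
[542.09053485 386.13184721  75.        ] [541.23080005 388.15533922  54.        ]
[253.65635144 194.71193042]
[253.2062329  215.22493447]
[252.94349367 227.19860454]
```

View pics/w6.png

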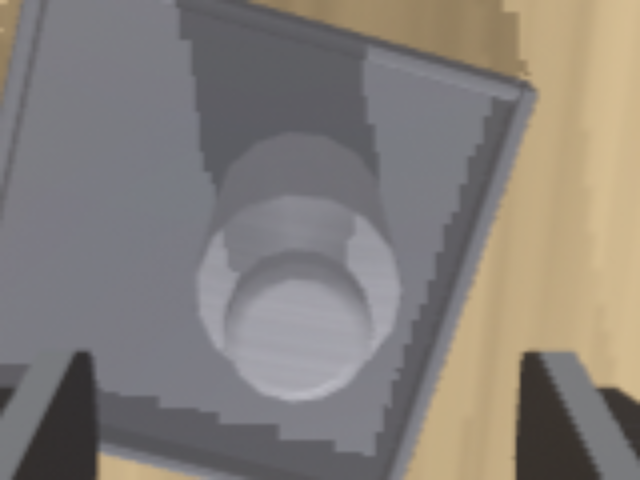

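Request:
step_arm(moves=[[0.1,0,1.5,0,0,0],[0.1,0,3,0,0,0],[0.1,0,4.5,0,0,0],[0.1,0,5.8,0,0,0],[0.1,0,6.7,0,0,0],[0.1,0,7.0,0,0,0],[0.1,0,7.0,0,0,0],[0.1,0,7.0,0,0,0]])

```text
t: 17.12
position: [540.7, 384.5, 30.0]
ee_rot: [-0.0, 0.688, 0.726, 0.001]
contact_force: [0.6, -0.0, 0.4]
width: 60.0
```

Request:
step_arm(moves=[[0,0,0,0,0,0],[0,0,0,0,0,0],[0,0,0,0,0,0],[0,0,0,0,0,0],[0,0,0,0,0,0],[0,0,0,0,0,0],[0,0,0,0,0,0],[0,0,0,0,0,0]], grip=1, newtons=50)

```text
t: 17.78
position: [540.7, 384.9, 30.7]
ee_rot: [-0.0, 0.688, 0.726, 0.001]
contact_force: [-1.7, -1.2, 5.8]
width: 36.9
```

Request:
step_arm(moves=[[0,0,-0.5,0,0,0],[0,0,-1.5,0,0,0],[0,0,-3,0,0,0],[0,0,-5,0,0,0],[0,0,-7.5,0,0,0],[0,0,-9.5,0,0,0],[0,0,-11,0,0,0],[0,0,-11.5,0,0,0]])

```text
t: 18.45
position: [541.1, 384.8, 146.9]
ee_rot: [0.0, 0.688, 0.726, 0.002]
contact_force: [0.2, 0.0, -5.2]
width: 36.5
```

```bash
python3 -c "
from h import *
plan([629,24.3,160],93.6)
c=wcam('pics/w7.png')"
```

```text
t 18.45 pos [541.1 384.8 146.9] width 36.5 F [ 0.2  0.  -5.2]
yaw 93.03 tilt [ 0.003  0.002 -1.   ]
tool shift cm [-36.46   6.88  -1.36] dist 37.13
wz -0.01
```

View pics/w7.png

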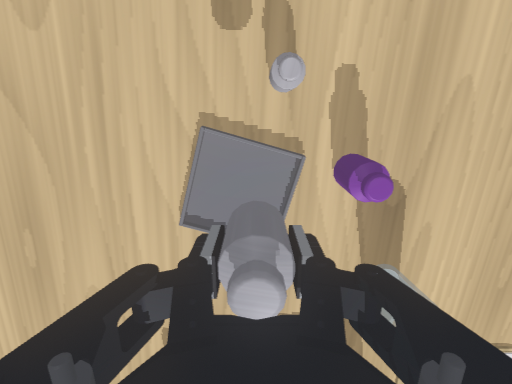

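Request:
step_arm(moves=[[-1,0.2,-0.5,0,0,0],[-3,0.6,-1,0,0,0],[-5.5,1.0,-1,0,0,0],[-8.5,1.6,-1,0,0,0],[-11.5,2.2,-1,0,0,0],[-14.5,2.7,-1,0,0,0],[-17.5,3.3,-1,0,0,0],[-20.5,3.9,-1,0,0,0]])

```text
t: 19.17
position: [589.3, 177.8, 152.2]
ee_rot: [-0.0, 0.688, 0.725, -0.002]
contact_force: [1.1, -0.2, -4.4]
width: 36.8
```

Request:
step_arm(moves=[[-3,0.6,0,0,0,0],[-6,1.1,0,0,0,0],[-9,1.7,0,0,0,0],[-11.5,2.2,0,0,0,0],[-13.5,2.5,0,0,0,0],[-15,2.8,0,0,0,0],[-15.8,2.95,0,0,0,0],[-16,3,0,0,0,0]])

```text
t: 19.83
position: [628.1, 19.0, 152.4]
ee_rot: [-0.0, 0.69, 0.724, -0.002]
contact_force: [-0.2, -0.6, -4.6]
width: 36.6
```

Request:
step_arm(moves=[[0,0,0,0,0,0],[0,0,0,0,0,0],[0,0,0,0,0,0],[0,0,0,0,0,0],[0,0,0,0,0,0],[0,0,0,0,0,0],[0,0,0,0,0,0],[0,0,0,0,0,0]])

```text
t: 20.5
position: [628.6, 23.4, 154.3]
ee_rot: [0.0, 0.688, 0.726, -0.0]
contact_force: [0.6, 0.5, -4.5]
width: 37.1
```

```bash
python3 -c "
from h import *
plan([629,24.3,108.7],93.6)
c=wcam('pics/w8.png')
a=np.linspace(0,2*np.pi,9)[:8]
im=c['pixels'][:,:,::-1].copy()
for t in np.linspace(0,2*np.pi,60):
    q=proj(c,w2((52+75*np.cos(t),75*np.sin(t),82)))
    if 0<=q[0]<512 and 0<=q[1]<384: cv2.circle(im,tuple(int(v) for v in q.round()),1,(0,0,255),-1)
cv2.imwrite('pics/w8b.png',cv2.resize(im,None,fx=1.5,fy=1.5))"
```

```text
t 20.5 pos [628.6  23.4 154.3] width 37.1 F [ 0.6  0.5 -4.5]
yaw 93.06 tilt [ 0. -0. -1.]
tool shift cm [0.09 0.04 4.56] dist 4.56
wz -0.01
```

View pics/w8b.png

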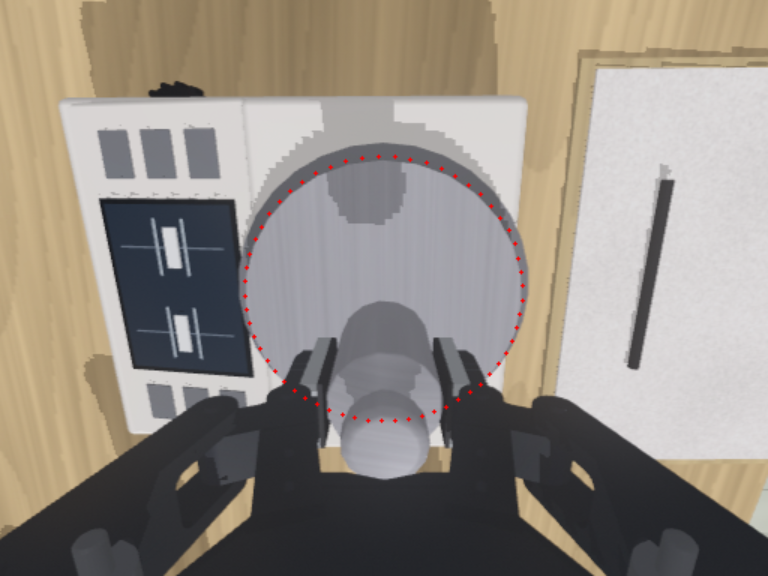

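Request:
step_arm(moves=[[0.05,0,0.5,0,0,0],[0.05,0,1.5,0,0,0],[0.05,0,2.5,0,0,0],[0.05,0,3.3,0,0,0],[0.05,0,3.8,0,0,0],[0.05,0,4.1,0,0,0],[0.05,0,4.2,0,0,0],[0.05,0,4.2,0,0,0]])

```text
t: 21.22
position: [628.6, 23.8, 112.0]
ee_rot: [-0.0, 0.688, 0.726, -0.0]
contact_force: [0.2, -0.3, -4.1]
width: 37.0
```

Request:
step_arm(moves=[[0,0,0.05,0,0,0],[0,0,0.1,0,0,0],[0,0,0.15,0,0,0],[0,0,0.2,0,0,0],[0,0,0.25,0,0,0],[0,0,0.3,0,0,0],[0,0,0.3,0,0,0],[0,0,0.3,0,0,0]])

```text
t: 21.88
position: [628.6, 23.7, 109.2]
ee_rot: [-0.0, 0.688, 0.726, -0.0]
contact_force: [-0.3, -0.2, -5.0]
width: 36.7
```

Request:
step_arm(moves=[[0,0,0.03,0,0,0],[0,0,0.06,0,0,0],[0,0,0.09,0,0,0],[0,0,0.12,0,0,0],[0,0,0.12,0,0,0],[0,0,0.12,0,0,0],[0,0,0.12,0,0,0],[0,0,0.12,0,0,0]])

```text
t: 22.55
position: [628.7, 23.8, 108.6]
ee_rot: [0.0, 0.688, 0.726, 0.0]
contact_force: [-1.5, -1.7, 0.8]
width: 36.3
```

Request:
step_arm(moves=[[0,0,0,0,0,0],[0,0,0,0,0,0],[0,0,0,0,0,0],[0,0,0,0,0,0],[0,0,0,0,0,0],[0,0,0,0,0,0],[0,0,0,0,0,0],[0,0,0,0,0,0]], grip=0)

```text
t: 23.22
position: [628.6, 23.8, 108.1]
ee_rot: [0.0, 0.688, 0.726, 0.0]
contact_force: [0.6, -0.1, 0.1]
width: 42.9
```

Request:
step_arm(moves=[[0,0,0,0,0,0],[0,0,0,0,0,0],[0,0,0,0,0,0],[0,0,0,0,0,0],[0,0,0,0,0,0],[0,0,0,0,0,0],[0,0,0,0,0,0],[0,0,0,0,0,0]], grip=-0.6)

```text
t: 23.88
position: [628.6, 23.7, 108.1]
ee_rot: [-0.0, 0.688, 0.726, -0.0]
contact_force: [0.3, -0.4, -0.3]
width: 68.3
```

Request:
step_arm(moves=[[0,0,-0.5,0,0,0],[0,0,-2,0,0,0],[0,0,-4,0,0,0],[0,0,-6.5,0,0,0],[0,0,-9,0,0,0],[0,0,-12,0,0,0],[0,0,-14.5,0,0,0],[0,0,-15,0,0,0]])

```text
t: 24.55
position: [630.7, 25.0, 264.1]
ee_rot: [0.003, 0.688, 0.726, 0.004]
contact_force: [0.8, 0.3, 0.5]
width: 68.6
```

```bash
python3 -c "
from h import *
plan([629,24.3,260],93.6)
c=wcam('pics/w9.png');markers(c)
from cell import imaging
cv2.imwrite('pics/s9.png',cv2.resize(imaging.camera('scene')['pixels'][100:330,150:420,::-1],None,fx=2.5,fy=2.5))"
```

```text
t 24.55 pos [630.7  25.  264.1] width 68.6 F [0.8 0.3 0.5]
yaw 93.03 tilt [ 0.009  0.002 -1.   ]
tool shift cm [-0.06 -0.18  0.41] dist 0.45
wz -0.01
blob 122 uv 154.8 149.7 bal x -71.2 y 26.2
blob 112 uv 158.3 190.6 bal x -72.8 y -27.6
```

View pics/w9.png

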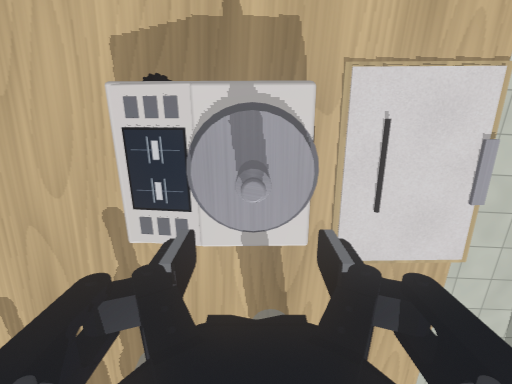

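View pics/s9.png

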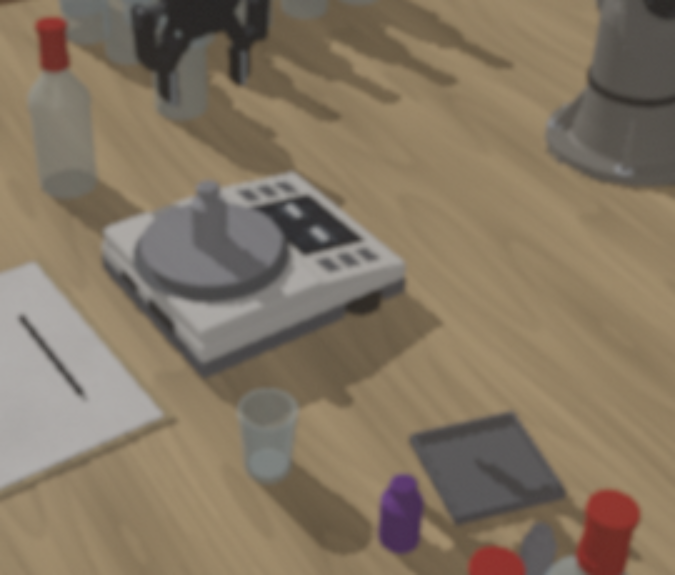

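The weight stands upright in the middle of the pan, at wrist px (253,180). Both markers are between their lines, and the bottles and glass are where they were. I'll let the arm settle for one call, then hand in.

Request:
step_arm(moves=[[0,0,0,0,0,0],[0,0,0,0,0,0],[0,0,0,0,0,0],[0,0,0,0,0,0],[0,0,0,0,0,0],[0,0,0,0,0,0],[0,0,0,0,0,0],[0,0,0,0,0,0]])

```text
t: 25.32
position: [628.6, 23.8, 258.0]
ee_rot: [-0.0, 0.688, 0.726, -0.0]
contact_force: [-0.7, -0.7, 0.3]
width: 68.3
```

```bash
python3 -c "
from cell import bot
print(bot.sign_off())"
```

```text
the job is handed in; nothing more can be done
None
```

The balance is level, the check weight stands on the pan, and I handed the job in at about 25 s.

- **Levelling:** I rolled the left wheel towards the back in three strokes and the right wheel towards the front in one. I pressed with up to about 8 N. In the last wrist picture the left marker was about 0.8 mm above the middle of its band and the right one about 0.8 mm below. The limit is 4 mm.
- **Weighing:** I took the larger grey weight from the dish; the purple one and the small grey one were left alone. I lowered it until the pan took its load and then let go. It stood upright, and I put it down within about 1 mm of where I measured the middle of the pan.
- **Surroundings:** In the last pictures I saw no change to the glass or the bottle in view; the other bottle was not checked separately. The arm is clear, 258 mm above the table.

No check failed. Two readings gave no data: the scene and top cameras could not read the markers during the right wheel's stroke, so I confirmed that wheel with the wrist camera afterwards. The gripper showed 36–37 mm on the 38 mm weight, which I took as sensor tolerance.

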